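Blow out the mortise and offer up the tenoned rail

TASK

Blow out the mortise in the clamped table leg: take the running cordless duster, hold it with the nozzle slanting down at about 45 degrees and aimed into the mortise from a few centimetres off without touching the leg, keep it steady for two seconds, and lay it flat on the bench again. Then lift the long tenoned rail out of the rack, carry it over the clutter and the holdfasts without touching the leg, and stop with its tenon pointing straight down about a centimetre above the mortise, centred over it and in line with it; finish there, holding the rail still, so that I can guide it home. Leave the short rails and everything else where they stand.

Things in the scene. Friction and masses are not known exactly. Their poses are not given: they have to be found in the camera images.
- leg: Pale-wood table leg, 55 x 55 mm, 340 mm long, lying fixed on the bench. Origin on the bench right below the mortise; x along the leg (wood from x = -150 to +190 mm), z up, top face at 55 mm. Two dark steel holdfasts belong to it: posts of 21 mm at (x, y) = (-115, -60) and (155, 60) mm, each with an arm arching over to the leg's middle line, 123 mm high at most.
- mortise (a point): Middle of the mouth of the mortise, on the top face of the leg (55 mm above the bench). The mortise is a slot 42 mm long (along the leg's x) by 13 mm wide, 32 mm deep. Axes as the leg's.
- rack: Fixed plywood rack, 85 x 265 x 40 mm high, to the right or left of the leg; origin at the centre of its underside, y along its length. Three slots 85 mm apart along y (39 mm along x, 13 mm along y, 28 mm deep) hold three rails upright, tenons down, in any order.
- rail: The long rail, tallest of the three in the rack, upright, tenon down. Origin at the middle of the tenon's lower end (15 mm above the bench while in the rack); z up. Tenon 36 (x) by 10 (y) by 25 mm long; above it the rail is 45 (x) by 22 (y) by 150 mm, its top at z = 175 mm. Pale wood, 80 to 160 g. Sits loosely, lifts straight out.
- short_a: A short rail in the rack, same section and tenon, 45 mm less tall (top 130 mm above its origin). To be left alone.
- short_b: The other short rail, the same. To be left alone.
- duster: Cordless in-line air duster lying flat on the bench, switched on, on the other side of the leg from the rack. Grey handle 120 (x) by 44 (y) by 50 mm high, origin at the middle of its underside; black round tail 38 mm long behind it (-x), black cone and 13 mm metal nozzle in front, pointing along +x, axis 25 mm above the underside. 0.28 to 0.45 kg, balanced near the origin.
- nozzle (a point): Tip of the duster's nozzle, 175 mm ahead (+x) of the duster's origin and 25 mm above its underside; axes as the duster's: it blows along +x.
- weight_a: Steel cylinder, 50 mm across, 105 mm high, standing beside the leg; origin at the centre of its underside. To be left alone.
- weight_b: The same, on the other side of the leg. To be left alone.
- glue: White glue bottle, 52 mm across, 150 mm high, standing beside the leg; origin at the centre of its underside. To be left alone.
- tin: Tin with a red band, 74 mm across, 85 mm high, standing beside the leg; origin at the centre of its underside. To be left alone.

How it is judged:
By the outcome, as a careful person would: the job done as asked, in the order asked, and still so for the second after the job is handed in, while the arm keeps its last pose, push and grip.
It also fails if it takes over 72 s, if anything falls off the work surface, if the arm or the gripper's body presses on something with over 40 N, if the wrist force passes 120 N, or if a joint passes its speed limit or range.

ROBOT

A 7-joint arm with a two-finger parallel gripper is mounted at the origin on the work surface. World frame = base frame: x ahead of the robot, y to its left, z up, the work surface at z = 0. Lengths are in m, angles in degrees, forces in N, time in s.
With the tool pointing down it reaches from about 0.35 to 0.775 m from the base axis. Payload 3.1 kg.
Tool frame: the origin (TCP) lies on the centre line of the jaws, within the pads' length; the fingertips stand 17 mm ahead of it and the grasp point (between the pads) lies 2 mm behind it (robot.tip_reach is the distance from the TCP to the fingertips, in m); z points along the fingers, y is the line along which they close (so a half turn about z gives the same grasp; the last joint's range is limited). The gripper opens to 85 mm and grips with 20 to 120 N. Pads are 22 mm wide; open, the fingers measure 114 mm over their backs; the gripper's body (76 mm by 85 mm) begins 54 mm behind the grasp point. The pads swing forward as they close: fully open they stand 13 mm farther back than shut.
Start: joints at [-79.624, 17.813, 0.802, 86.603, -0.252, 75.585, -1.558], TCP at [0.121, 0.536, 0.248] pointing down, gripper open.
Joint ranges: [-154.91, 154.91], [-16.99, 109.72], [-72.82, 74.43], [7.12, 147.25], [-82.49, 262.49], [11.32, 116.49], [-174.64, 174.64]. Speed limits (degrees/s): [159.86, 159.86, 180, 180, 180, 180, 180].

INTERFACE

Orientations are given as [roll, pitch, yaw] about the fixed x, y, z axes, in that order (R = Rz(yaw) Ry(pitch) Rx(roll)).
In Python, from station import robot, fingers, vision, workorder, recognise gives the robot as it stands. Calls block until the motion is done:
- robot.move_to(position, orientation): joint-space move of the TCP to a pose.
- robot.line_to(position, orientation=None, velocity=0.15, f_stop=None): straight line of the TCP; orientation=None keeps the orientation; velocity is the mean speed in m/s. With f_stop (N) it stops when the force on the tool has changed by that much, and returns True; else False.
- robot.move_j(angles): joint-space move.
- fingers.gripper_to(opening, force=None): opening from 0.0 (shut) to 1.0 (fully open); force is the grip in N (None keeps the last); returns when the fingers have stopped.
- robot.pause(seconds).
- robot.inverse_kinematics(position, orientation): joint angles nearest the present ones, or None.
- vision.grab_frame(name): name is "scene" or "top" or "wrist"; returns the picture (384x512x3 uint8, red, green, blue); there is no depth.
- vision.calibration(name): a dict with "mtx" (3x3 intrinsics, pixels), "k1" (the pictures are not rectified: a ray, as slopes to the right and down, at radius r is drawn at 1 + k1 r^2 times it, then the intrinsics apply), "extrinsics" (4x4, takes a point from world to camera coordinates); the wrist camera has in their place "T_tool_cam" (4x4, takes a point from camera to tool coordinates, whose origin is the TCP and whose axes are the flange's). Camera axes: x right, y up, looking along -z (the intrinsics and any distortion apply to the point x, -y, -z); pixel columns grow to the right and rows downward; lengths in m; the calibration is good to about 2 mm. A picture is of the moment at which its call begins: read the wrist's pose just before it. calibration takes no time and is no camera call.
A pose or a line that the arm cannot do raises robot.PlanningError and nothing moves.
- workorder.close_job(): hands the job in; it is judged then, once.
Trained networks look in the newest picture that a camera, given by its name, has taken for a name from the list of things; names that differ only in an ending like _2 or _b are one class to them, and where a whole thing is asked for, a point or a joint stands for the part that bears it (a point fixed in the world has none). Each returns a list of dicts, best first, with "p" (0 to 1); they miss things now and then, are a little off and sometimes report something else, mostly with a low value. They report only what shows in the picture. A call takes as long as a camera call.
- recognise(label, camera): "rect" ([centre column, centre row, width, height] in pixels, round what is visible of it).
Readings, each from a call of its own:
- robot.current_time_s(): time.
- robot.current_joint_positions(): joint angles.
- robot.current_dq(): joint speeds.
- robot.current_joint_torque(): joint torques, N m.
- robot.current_tool_pos(): TCP position.
- robot.current_eef_rot(): TCP orientation.
- robot.current_contact_force(): force on the tool from outside, world axes, zero at the start.
- robot.current_torque(): the same for the moment, N m.
- robot.current_finger_gap(): opening from 0.0 (shut) to 1.0 (fully open).
- robot.current_gripper_force(): force on a finger pad.
Only numpy, scipy, OpenCV 4.12 (cv2) and the standard library are available. Lean on these libraries where they do the work, as an engineer would, in place of code of your own. Each camera call takes 0.05 s, during which the arm holds its last target. There are 200 camera calls.

## Working session

There is one attempt and no reset: what is moved stays moved. The work goes in short steps, each a Python script; the robot and the scene stay as the last script left them, time stands still between calls to the robot, and variables do not carry over. Pictures are saved under pics/ and viewed, at most 10 in all, crops included, and the job is handed in when it is done.

```bash
ls; mkdir -p pics
python3 - <<'E'
from station import robot, vision, recognise
import cv2,json,numpy as np
ims=[]
for c in ("scene","top"):
    im=vision.grab_frame(c); cv2.imwrite(f"pics/{c}0.png",im[:,:,::-1])
    for l in ("leg","mortise","rack","rail","short_a","duster","nozzle","weight_a","glue","tin"):
        print(c,l,[( [round(float(v)) for v in d["rect"]],round(d["p"],2)) for d in recognise(l,c)][:4])
    k=vision.calibration(c); print({a:np.round(np.array(b),3).tolist() for a,b in k.items()})
k=vision.calibration("wrist");print({a:np.round(np.array(b),3).tolist() for a,b in k.items()})
print(robot.current_eef_rot(),robot.current_tool_pos(),robot.current_time_s())
E
```

```text
pics
scene leg [([250, 204, 53, 126], 0.57)]
scene mortise [([249, 203, 53, 122], 0.65)]
scene rack [([123, 187, 82, 68], 0.68)]
scene rail [([120, 152, 34, 61], 0.61), ([249, 204, 52, 125], 0.47)]
scene short_a [([137, 144, 29, 40], 0.73), ([104, 180, 32, 44], 0.65)]
scene duster [([395, 236, 58, 74], 0.62), ([198, 170, 27, 58], 0.62)]
scene nozzle [([396, 234, 57, 79], 0.97)]
scene weight_a [([186, 204, 23, 47], 0.96), ([300, 176, 21, 34], 0.75)]
scene glue [([196, 172, 23, 59], 0.97), ([395, 235, 60, 78], 0.52), ([300, 216, 34, 50], 0.17)]
scene tin [([300, 218, 34, 52], 0.58)]
{'mtx': [[417.982, 0.0, 260.102], [0.0, 417.982, 183.11], [0.0, 0.0, 1.0]], 'k1': 0.02, 'extrinsics': [[-0.335, 0.942, -0.024, 0.138], [-0.531, -0.168, 0.831, 0.216], [0.779, 0.291, 0.556, -1.442], [0.0, 0.0, 0.0, 1.0]]}
top leg [([260, 162, 74, 119], 0.88)]
top mortise []
top rack [([371, 169, 48, 89], 0.91)]
top rail [([383, 160, 34, 27], 0.89)]
top short_a [([383, 191, 30, 15], 0.72), ([376, 132, 30, 20], 0.54)]
top duster [([143, 174, 40, 90], 0.66)]
top nozzle [([383, 159, 34, 23], 0.17)]
top weight_a [([302, 140, 22, 28], 0.86), ([224, 194, 15, 22], 0.85)]
top glue [([312, 178, 24, 22], 0.7), ([374, 133, 30, 21], 0.49)]
top tin [([214, 156, 28, 37], 0.56)]
{'mtx': [[405.573, 0.0, 252.634], [0.0, 405.573, 189.35], [0.0, 0.0, 1.0]], 'k1': -0.11, 'extrinsics': [[0.019, -1.0, 0.017, 0.022], [0.981, 0.022, 0.192, -0.462], [-0.192, 0.013, 0.981, -1.12], [0.0, 0.0, 0.0, 1.0]]}
{'mtx': [[265.9, 0.0, 258.834], [0.0, 265.9, 189.671], [0.0, 0.0, 1.0]], 'k1': -0.032, 'T_tool_cam': [[-0.0, 0.953, 0.302, 0.076], [1.0, 0.0, 0.0, -0.0], [-0.0, 0.302, -0.953, -0.125], [0.0, 0.0, 0.0, 1.0]]}
[1.79999107e+02 1.78247439e-03 1.67241657e+02] [0.12148539 0.53642556 0.2483006 ] 1.1
```

View pics/scene0.png

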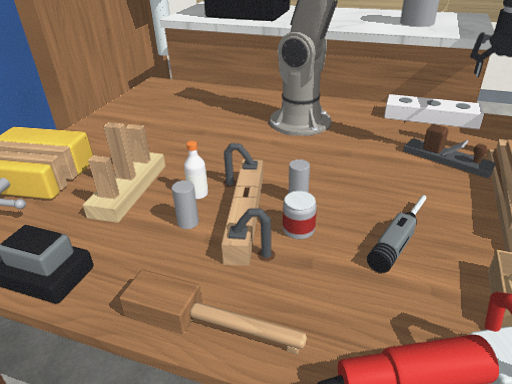

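View pics/top0.png

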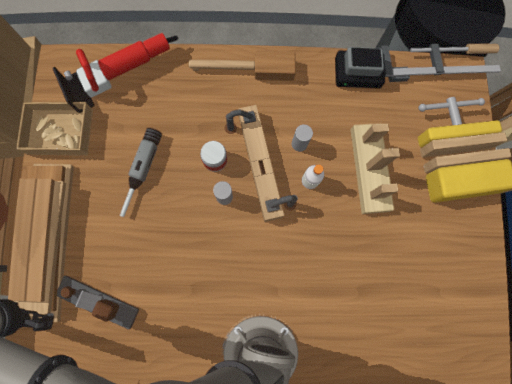

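The two pictures agree. In the top view the leg runs (248,108)-(272,218) with its mortise near (262,168). The duster lies from its tail at (153,130) to its tip at (123,215). The rack is at (373,168), with the tall rail in the middle slot near (380,158).

```bash
cat > h.py <<'E'
from station import robot, fingers, vision, workorder, recognise
import numpy as np, cv2
from scipy.spatial.transform import Rotation as R
def rot(o): return R.from_euler('xyz',o,degrees=True).as_matrix()
def eul(M): return R.from_matrix(M).as_euler('xyz',degrees=True)
def cam(name,pose=None):
    k=vision.calibration(name); K=np.array(k["mtx"])
    if name=="wrist":
        p,o=pose; T=np.eye(4);T[:3,:3]=rot(o);T[:3,3]=p
        E=np.linalg.inv(T@np.array(k["T_tool_cam"]))
    else: E=np.array(k["extrinsics"])
    E=np.diag([1,-1,-1,1])@E     # to OpenCV axes
    return K,np.array([k["k1"],0,0,0]),E
def proj(P,c):
    K,d,E=c
    return cv2.projectPoints(np.atleast_2d(P).astype(float),cv2.Rodrigues(E[:3,:3])[0],E[:3,3],K,d)[0][:,0]
def back(px,z,c):
    K,d,E=c
    u=cv2.undistortPoints(np.atleast_2d(px).astype(float)[:,None],K,d)[:,0]
    r=np.c_[u,np.ones(len(u))]@E[:3,:3]; o=-E[:3,:3].T@E[:3,3]
    return (o+r*((z-o[2])/r[:,2])[:,None])
def pose(): return np.array(robot.current_tool_pos()),np.array(robot.current_eef_rot())
def shot(fn):
    p=pose(); im=vision.grab_frame("wrist"); cv2.imwrite(f"pics/{fn}.png",im[:,:,::-1]); np.save(f"pics/{fn}.npy",np.array(p)); return im,p
E
python3 - <<'E'
from h import *
c=cam("top"); np.set_printoptions(precision=3,suppress=True)
for n,px,z in [("duster tail",(153,132),.025),("nozzle",(123,215),.025),("mortise",(262,168),.055),("leg far",(249,108),.055),("leg near",(272,218),.055),("rail top",(387,158),.19),("rackA",(356,125),.04),("rackB",(390,125),.04),("rackC",(393,211),.04),("rackD",(363,213),.04),("glue",(317,170),.15),("wA",(304,131),.105),("wB",(222,187),.105),("tin",(213,149),.085)]:
    print(n,back(px,z,c)[0])
E
```

```text
duster tail [0.635 0.335 0.025]
nozzle [0.381 0.406 0.025]
mortise [0.523 0.006 0.055]
leg far [0.706 0.047 0.055]
leg near [ 0.379 -0.025  0.055]
rail top [ 0.524 -0.314  0.19 ]
rackA [ 0.668 -0.277  0.04 ]
rackB [ 0.671 -0.383  0.04 ]
rackC [ 0.408 -0.378  0.04 ]
rackD [ 0.4   -0.289  0.04 ]
glue [ 0.497 -0.137  0.15 ]
wA [ 0.621 -0.109  0.105]
wB [0.455 0.116 0.105]
tin [0.568 0.146 0.085]
```

```bash
python3 - <<'E'
from h import *
for n,p,y in [("leg1",[.50,.0,.28],192.4),("dus1",[.51,.37,.25],164.4)]:
    robot.move_to(p,[180,0,y]); im,q=shot(n); print(q,robot.current_time_s(),np.round(robot.current_joint_positions(),0))
    for l in ("leg","mortise","duster","nozzle"): print(l,[(np.round(d["rect"]),round(d["p"],2)) for d in recognise(l,"wrist")][:2])
E
python3 -c "
import cv2,numpy as np
cv2.imwrite('pics/ab.png',np.vstack([cv2.imread('pics/leg1.png')[:300],cv2.imread('pics/dus1.png')[:300]]))"
```

```text
(array([0.50004763, 0.00127977, 0.27981402]), array([ 1.79970569e+02, -1.42792336e-02, -1.67481344e+02])) 3.4917 [-41.  14.  48.  92. -10.  79. 111.]
leg [(array([252., 190., 119., 254.]), 0.87)]
mortise [(array([253., 189., 120., 251.]), 0.78)]
duster [(array([463., 233.,  95., 109.]), 0.59)]
nozzle [(array([465., 234.,  93., 109.]), 0.86), (array([146., 145.,  74.,  48.]), 0.72)]
(array([0.51105587, 0.36795713, 0.25046344]), array([-1.79960968e+02,  7.80216219e-02,  1.64244330e+02])) 5.1333 [-63.  32.  43.  74. -21.  83.  52.]
leg [(array([ 57., 232., 110., 147.]), 0.94)]
mortise [(array([ 56., 230., 111., 151.]), 0.76)]
duster [(array([259., 155.,  41., 217.]), 0.88)]
nozzle [(array([260., 156.,  35., 213.]), 0.91)]
```

View pics/ab.png

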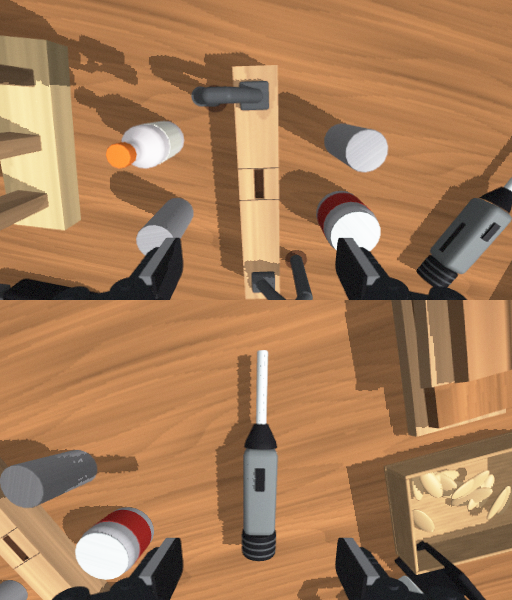

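The wrist views show the mortise at (259,183) in the leg view. In the duster view (lower half) the tip is at (262,50), the tail at (258,258), and the handle spans rows 150-230.

```bash
python3 - <<'E'
from h import *
np.set_printoptions(precision=4,suppress=True)
im=cv2.imread('pics/leg1.png'); c=cam("wrist",np.load('pics/leg1.npy'))
# leg top-face edges, row scan on gradient
g=cv2.cvtColor(im,cv2.COLOR_BGR2GRAY).astype(float)
def edge(rows,lo,hi):
    out=[]
    for r in rows:
        d=np.abs(np.diff(cv2.GaussianBlur(g,(3,3),0)[r,lo:hi])); i=d.argmax(); out.append((lo+i+.5,r))
    return np.array(out,float)
rows=list(range(120,165,3))+list(range(206,232,3))
for nm,lo,hi in (("L",228,252),("R",268,288)):
    e=edge(rows,lo,hi); w=back(e,.055,c)
    vx,vy,x0,y0=cv2.fitLine(w[:,:2].astype(np.float32),cv2.DIST_HUBER,0,.001,.001).ravel()
    print(nm,e[:,0].round(),"yaw",np.degrees(np.arctan2(vy,vx)),x0,y0)
roi=g[160:205,246:272]; print(roi[::4,::2].astype(int))
m=(roi<85).astype(np.uint8); n,l,s,ce=cv2.connectedComponentsWithStats(m); print(s,ce)
i=1+s[1:,4].argmax(); pts=np.argwhere(l==i)[:,::-1]+[246,160]
x0,y0,w,h=s[i][:4]; x0+=246;y0+=160
print(back([(x0-.5,y0-.5),(x0+w-.5,y0-.5),(x0+w-.5,y0+h-.5),(x0-.5,y0+h-.5)],.055,c))
# duster
c=cam("wrist",np.load('pics/dus1.npy'))
print("tip",back((262.5,50),.025,c),"tailtop",back((258,256),.025,c))
g=cv2.cvtColor(cv2.imread('pics/dus1.png'),cv2.COLOR_BGR2GRAY).astype(float)
print(g[45:60,262].astype(int), g[40:140:20,250:275].astype(int), g[140:240:15,236:284].astype(int))
E
python3 -c "
import cv2,numpy as np
a=cv2.imread('pics/leg1.png')[155:210,230:290];b=cv2.imread('pics/dus1.png')[130:265,220:300]
cv2.imwrite('pics/c.png',np.hstack([cv2.resize(a,None,fx=7,fy=7,interpolation=0)[:385],cv2.resize(b,None,fx=4,fy=4,interpolation=0)[:385]]))"
```

```text
L [234. 234. 234. 236. 236. 236. 236. 236. 236. 236. 236. 236. 236. 236.
 236. 240. 240. 240. 240. 240. 240. 240. 240. 240.] yaw 14.2960415 0.5053145 -0.027738364
R [278. 278. 278. 278. 278. 278. 278. 278. 278. 278. 278. 278. 278. 278.
 278. 278. 278. 278. 278. 278. 278. 278. 278. 278.] yaw 13.787773 0.5265274 0.03482318
[[212 216 211 207 210 207 204 204 203 202 204 201 197]
 [215 215 212 208 211 206 205 204 201 203 205 200 197]
 [151 124 122 147 129 117 128 128 121 127 131 164 152]
 [215 215 213 209  99  55  55  54  57 188 202 200 195]
 [216 218 214 209 100  50  57  49  58 189 205 199 197]
 [216 217 214 209 120  49  54  50  51 182 204 201 196]
 [217 216 215 207 138  49  53  57  56 181 203 201 192]
 [216 220 213 208 141  48  50  55  51 163 204 199 193]
 [217 219 215 208 157  40  44  43  43 162 202 200 194]
 [215 218 216 205 155  41  38  41  43 147 202 199 192]
 [153 143 139 170 172 167 188 195 192 190 189 191 186]
 [213 221 216 208 210 215 209 204 205 202 202 199 194]]
[[  0   0  26  45 940]
 [  9   9   9  29 230]] [[12.466  21.6245]
 [12.6391 23.5348]]
[[ 0.5058 -0.0036  0.055 ]
 [ 
[... 1422 characters left out ...]
 39  41  37  39  43  85 143 158 159 160 158 161 161
  160 161 161 152 136 142 142 147 147 146 151 152]
 [ 99  98  98  99  97  98  96  84  83  98 112 125 136 145 150 147 149 150
  153 151 149 151 156 155 151 154 153 154 155 156 154 154 154 156 157 159
  160 159 158 141 148 153 155 154 153 155 156 152]
 [103 101 101  99 102 100  99  84  81  96 107 121 135 144 147 148 147 151
  147 149 152 151 149 153 155 154 153 156 153 155 152 157 157 156 158 158
  161 162 147 137 144 143 148 147 145 144 145 143]
 [ 99 100 100  96 100 102  68  28  69  91 104 115 131 144 147 149 151 149
  148 150 150 151 151 153 153 151 151 154 154 154 153 156 156 156 157 158
  158 156  97  96 152 163 166 162 160 162 160 159]]
```

View pics/c.png

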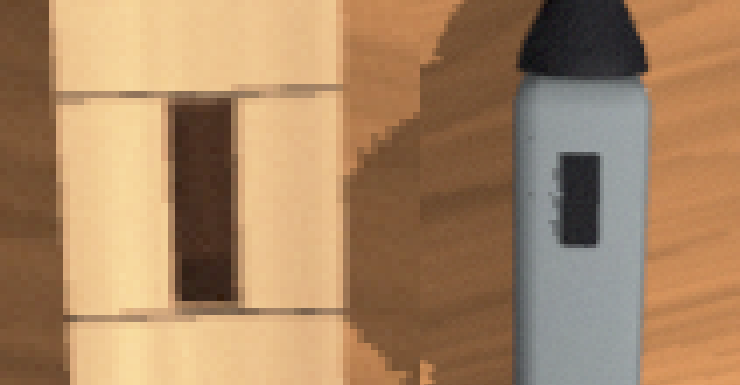

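```bash
cat >> h.py <<'E'
def sub(g,r,lo,hi,s):
    d=s*np.diff(g[r,lo:hi]); d=np.where(d>0,d,0); i=d.argmax(); k=slice(max(i-2,0),i+3)
    return (lo+.5+np.arange(len(d))[k])@d[k]/d[k].sum()
def fit(px,z,c):
    w=back(px,z,c)[:,:2]; vx,vy,x,y=cv2.fitLine(w.astype(np.float32),cv2.DIST_HUBER,0,.0005,.0005).ravel().astype(float)
    return np.degrees(np.arctan2(vy,vx)),np.array([x,y])
E
python3 - <<'E'
from h import *
np.set_printoptions(precision=4,suppress=True)
g=cv2.imread('pics/leg1.png',0).astype(float); c=cam("wrist",np.load('pics/leg1.npy'))
rows=[*range(115,165),*range(203,230)]
for nm,lo,hi,s in (("legL",228,248,1),("legR",268,288,-1)): print(nm,fit([(sub(g,r,lo,hi,s),r) for r in rows],.055,c))
mr=range(171,196)
for nm,lo,hi,s in (("mL",248,259,-1),("mR",259,270,1)): print(nm,fit([(sub(g,r,lo,hi,s),r) for r in mr],.055,c))
t=[sub(g.T,k,162+4,175,-1) for k in range(257,262)]; b=[sub(g.T,k,192,204,1) for k in range(257,262)]; print(t,b)
print(back([(259.3,np.mean(t)),(259.9,np.mean(b))],.055,c), back([(259.6,(np.mean(t)+np.mean(b))/2)],.055,c))
g=cv2.imread('pics/dus1.png',0).astype(float); c=cam("wrist",np.load('pics/dus1.npy'))
n=[((sub(g,r,252,263,1)+sub(g,r,261,272,-1))/2,r) for r in range(56,120,4)]
y,p=fit(n,.025,c); tip=back((n[0][0]+.1,49.7),.025,c)[0]
d=-np.array([np.cos(np.radians(y)),np.sin(np.radians(y))]) if np.cos(np.radians(y))>0 else np.array([np.cos(np.radians(y)),np.sin(np.radians(y))])
print("noz",y,tip,d,"org",tip[:2]-.175*d)
print("handle edges r155", back([(244.5,155),(275.5,155),(244.3,215),(274.3,215)],.04,c), back([(260,149.5)],.05,c), back([(259,230)],.05,c))
E
```

```text
legL (np.float64(14.284630314434866), array([ 0.4899, -0.0314]))
legR (np.float64(14.325249720008726), array([0.504 , 0.0292]))
mL (np.float64(14.164845140814139), array([0.5276, 0.0004]))
mR (np.float64(13.886441021212578), array([0.5231, 0.0126]))
[np.float64(168.04545454545453), np.float64(168.145390070922), np.float64(168.20714285714286), np.float64(168.16666666666666), np.float64(168.05479452054794)] [np.float64(198.1412213740458), np.float64(198.7814371257485), np.float64(198.68994413407822), np.float64(198.72727272727272), np.float64(198.6813186813187)]
[[0.5039 0.0026 0.055 ]
 [0.5462 0.0129 0.055 ]] [[0.5247 0.0077 0.055 ]]
noz -17.03005631204076 [0.3772 0.4108 0.025 ] [-0.9562  0.2929] org [0.5445 0.3595]
handle edges r155 [[0.4906 0.3543 0.04  ]
 [0.5013 0.3923 0.04  ]
 [0.5697 0.3303 0.04  ]
 [0.5808 0.3698 0.04  ]] [[0.4876 0.3756 0.05  ]] [[0.5922 0.3449 0.05  ]]
```

```bash
cat >> h.py <<'E'
M=np.array([.5251,.0070,.055]); LY=14.2
def dus(y,org,tilt=0):
    T=np.eye(4);T[:3,:3]=rot([0,0,y])@rot([0,tilt,0]);T[:3,3]=org;return T
def grasp(a,s,gx=0.,gz=.028):
    z=np.array([np.sin(np.radians(a)),0,-np.cos(np.radians(a))]); y=np.array([0,s,0.]); x=np.cross(y,z)
    T=np.eye(4);T[:3,:3]=np.c_[x,y,z];T[:3,3]=[gx,0,gz];return T
def aim(y,dist=.035):
    T=dus(y,[0,0,0],45); tip=M-dist*T[:3,0]; T[:3,3]=tip-T[:3,:3]@[.175,0,.025]; return T
D0=dus(163.3,[.5443,.3597,0])
def po(T): return T[:3,3],eul(T[:3,:3])
E
python3 - <<'E'
from h import *
J0=np.array(robot.current_joint_positions());print(J0.round())
for s in (1,-1):
  for a in (0,15,30,45):
    G=grasp(a,s); q=robot.inverse_kinematics(*po(D0@G))
    o=[]
    for y in (LY+180,LY+150,LY+120,LY+210,LY-90,LY-60,LY): 
        k=robot.inverse_kinematics(*po(aim(y)@G)); o.append((round(y),None if k is None else np.round(k).astype(int).tolist()))
    print(s,a,None if q is None else np.round(q).astype(int)); [print("   ",v) for v in o if v[1]]
E
```

```text
[-63.  32.  43.  74. -21.  83.  52.]
1 0 [ -70   57   64   85  -53   71 -106]
    (194, [-48, 19, 58, 118, -80, 27, -7])
    (164, [-36, 14, 34, 117, 40, 12, -148])
    (134, [36, 28, -62, 110, 80, 65, 161])
    (224, [-36, 21, 52, 113, -77, 53, 15])
    (-76, [-24, 31, 45, 98, -56, 94, 50])
    (-46, [-24, 35, 42, 91, -41, 106, 71])
    (14, [-29, 37, 38, 87, -4, 105, 116])
1 15 [ -60   63   64   73  -59   90 -103]
    (194, [-53, 30, 70, 104, -56, 48, -35])
    (164, [-52, 27, 65, 104, -31, 37, -81])
    (134, [-53, 28, 65, 103, -9, 41, -126])
    (224, [-46, 26, 62, 103, -58, 58, -7])
    (-76, [-37, 26, 50, 99, -46, 84, 40])
    (-46, [-36, 27, 49, 97, -35, 94, 65])
    (14, [-35, 26, 44, 95, -6, 93, 116])
1 30 [ -50   71   64   60  -67  108 -104]
    (194, [-48, 40, 73, 88, -49, 69, -45])
    (164, [-42, 35, 65, 88, -35, 62, -79])
    (134, [-41, 33, 65, 91, -26, 61, -110])
    (224, [-49, 35, 66, 90, -47, 71, -20])
    (-76, [-51, 22, 56, 99, -34, 76, 28])
    (-46, [-51, 18, 54, 102, -25, 80, 55])
    (14, [-44, 14, 51, 105, -6, 80, 114])
1 45 [ -35   73   43   43  -60  116 -1
[... 944 characters left out ...]
[-47, 34, 64, 96, -14, 95, -53])
-1 30 [-38  60  31  59 -42  95  65]
    (194, [-32, 27, 40, 88, -25, 58, 118])
    (164, [-35, 30, 51, 88, -25, 58, 94])
    (134, [-40, 33, 63, 91, -25, 61, 69])
    (224, [-29, 24, 32, 90, -26, 61, 144])
    (-76, [36, 28, -62, 95, 10, 69, 169])
    (-46, [-58, 22, 65, 103, -29, 82, -121])
    (14, [-53, 18, 65, 105, -10, 81, -61])
-1 45 [-31  70  28  43 -48 111  62]
    (194, [-27, 37, 38, 70, -22, 80, 114])
    (164, [-24, 39, 46, 71, -27, 81, 94])
    (134, [-26, 39, 58, 77, -33, 81, 75])
    (224, [-31, 32, 32, 76, -17, 77, 135])
    (-76, [26, 26, -62, 95, 24, 73, 154])
    (-46, [-74, 11, 65, 109, -10, 67, -141])
    (14, [-9, 0, 11, 114, 0, 66, -74])
```

```bash
cat >> h.py <<'E'
G=grasp(20,-1,0,.029)
def up(T,h): T=T.copy(); T[2,3]+=h; return T
E
python3 - <<'E'
from h import *
T=D0@G; pre=T.copy(); pre[:3,3]-=.09*T[:3,2]
robot.move_to(*po(pre)); robot.line_to(*po(T),velocity=.12)
print("f",robot.current_contact_force())
fingers.gripper_to(0.3,force=80); print(robot.current_finger_gap(),robot.current_gripper_force(),pose())
robot.line_to(*po(up(D0,.20)@G),velocity=.15)
print(robot.current_contact_force(),robot.current_torque(),robot.current_time_s())
robot.move_to(*po(up(aim(LY+180),.10)@G)); print(pose(),po(up(aim(LY+180),.10)@G),robot.current_time_s())
im,q=shot("aim1")
tip=(up(aim(LY+180),.10)@[.175,0,.025,1])[:3]; print("tip px",proj(tip,cam("wrist",q)),"mort",proj(M,cam("wrist",q)))
s=vision.grab_frame("scene"); cv2.imwrite("pics/aim1s.png",s[:,:,::-1]); print(proj([tip,M],cam("scene")))
cv2.imwrite("pics/d.png",np.vstack([im[:300],s[:300]])[:,:,::-1])
E
```

```text
f [-0.20305662 -0.12986144  0.59149737]
0.5079612459394994 83.0825936794281 (array([0.54541573, 0.35912025, 0.02970458]), array([179.97451779, -19.88371181, 163.26929313]))
[ 0.65798171 -0.13529605 -4.60580232] [-0.20506765 -0.65686526 -0.00319233] 8.8333
(array([0.66582921, 0.04534532, 0.30536655]), array([ 179.86950851,   24.87713873, -165.68622544])) (array([0.66631328, 0.04273245, 0.30632085]), array([-180. ,   25. , -165.8])) 10.1417
tip px [[255.63268747 -44.40977464]] mort [[256.54906219 -80.61220414]]
[[242.87672035 150.37165585]
 [246.61905745 190.84874208]]
```

View pics/d.png

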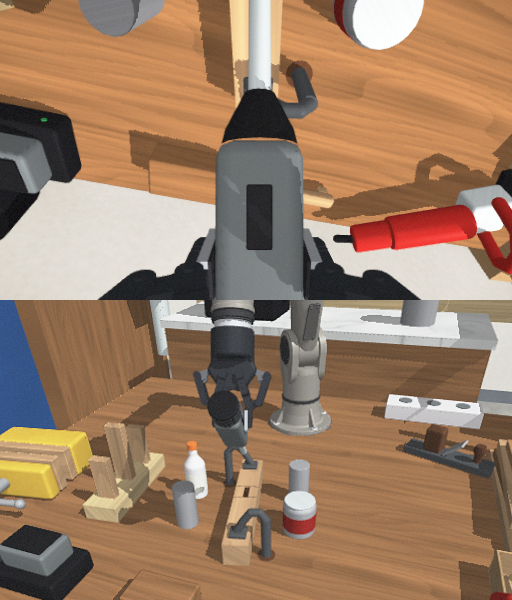

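The wrist view shows the duster held straight, with its handle front edge at row 140 and the nozzle centred at column ~260. The tip lies above the picture, and the scene view shows it over the leg.

Run:
```python
from h import *
np.set_printoptions(precision=4,suppress=True)
q=np.load('pics/aim1.npy'); c=cam("wrist",q)
Tt=np.eye(4);Tt[:3,:3]=rot(q[1]);Tt[:3,3]=q[0]; D=Tt@np.linalg.inv(G)
L=lambda *p:(D@[*p,1])[:3]
print("front top edge",proj([L(.06,-.018,.05),L(.06,.018,.05),L(.06,0,.045)],c)); print("silh",proj([L(.04,-.022,.035),L(.04,.022,.035),L(0,-.022,.035),L(0,.022,.035)],c)); print("noz axis",proj([L(.13,0,.025),L(.145,0,.025),L(.155,0,.025)],c))
g=cv2.imread('pics/aim1.png',0).astype(float)
for r in (2,20,40,60,80): print(r,sub(g,r,240,258,1),sub(g,r,258,285,-1))
print(g[130:150,260].astype(int))
print(pose())
```

```text
front top edge [[298.6507 135.1801]
 [221.6829 135.1625]
 [260.1192 137.6737]]
silh [[302.3063 180.3154]
 [217.7554 180.2967]
 [302.7351 257.8038]
 [217.3152 257.7853]]
noz axis [[259.9504  26.6946]
 [259.9471   2.3806]
 [259.9445 -13.5349]]
2 250.1 281.96774193548384
20 250.26666666666668 281.27777777777777
40 250.1 280.225
60 240.5 279.5
80 247.95283018867926 270.36842105263156
[ 27  23  32  32  30  28  29 106 151 156 110  88  94  96  96  97  97 100
 102 104]
(array([0.6663, 0.0455, 0.3054]), array([ 179.944 ,   24.8962, -165.6187]))
```

```bash
cat >> h.py <<'E'
def exact(T,v=.1,n=2):
    """line to T, then re-command with the settled error subtracted"""
    C=T.copy(); robot.line_to(*po(C),velocity=v)
    for _ in range(n):
        robot.pause(.25); p,o=pose(); e=T[:3,3]-p; C[:3,3]+=e; C[:3,:3]=T[:3,:3]@rot(o).T@C[:3,:3]
        robot.line_to(*po(C),velocity=.03)
    robot.pause(.25); p,o=pose()
    print("err mm",np.round((p-T[:3,3])*1e3,2),"deg",np.round(np.degrees(R.from_matrix(rot(o)@T[:3,:3].T).as_rotvec()),2))
    return C
E
python3 - <<'E'
from h import *
A=aim(LY+180)
exact(A@G,.1)
s=vision.grab_frame("scene"); t=vision.grab_frame("top")
cv2.imwrite("pics/e.png",np.hstack([cv2.resize(s[100:260,160:340],None,fx=2.2,fy=2.2),cv2.resize(t[100:260,180:360],None,fx=2.2,fy=2.2)])[:,:,::-1])
tip=(A@[.175,0,.025,1])[:3]; print(tip,proj([tip,M],cam("scene")),proj([tip,M],cam("top")))
robot.pause(2.5)
p,o=pose(); Tt=np.eye(4);Tt[:3,:3]=rot(o);Tt[:3,3]=p; D=Tt@np.linalg.inv(G); t0=(D@[.175,0,.025,1])[:3]; d=D[:3,0]; print("hit",t0+d*(.055-t0[2])/d[2]-M, d, robot.current_contact_force(), robot.current_time_s())
E
```

```text
err mm [0.01 0.02 0.05] deg [ 0.   -0.    0.01]
[0.54909255 0.01307105 0.07974874] [[244.88881059 188.17873516]
 [246.61905745 190.84874208]] [[259.87186387 156.83496369]
 [261.55985346 167.25146312]]
hit [-5.32070186e-06 -2.14276863e-06 -6.93889390e-18] [-0.68544692 -0.1734514  -0.70716132] [ 0.48285025 -0.25799222 -3.63515914] 15.2417
```

View pics/e.png

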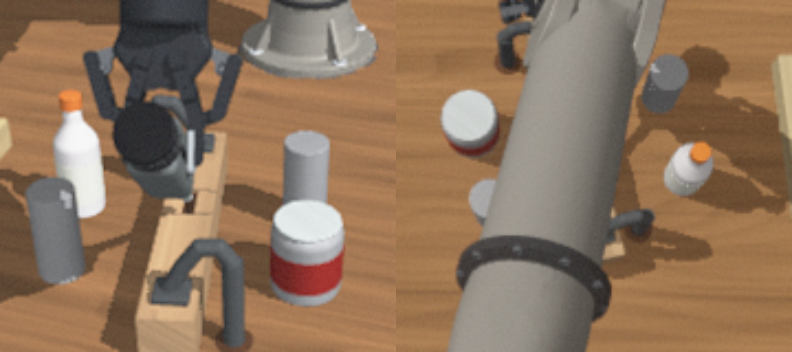

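The nozzle is over the mortise, clear of the leg and both holdfasts, and it held steady for 2.5 s. Next I put it back and look at the rack.

Run:
```python
from h import *
A=aim(LY+180)
P=np.eye(4);P[:3,:3]=rot([179.9745,-19.8837,163.2693]);P[:3,3]=[.5454,.3591,.0300]
robot.line_to(*po(up(A,.11)@G),velocity=.15)
robot.move_to(*po(up(P,.20)))
robot.line_to(*po(up(P,.03)),velocity=.15)
exact(P,.05,1); print(robot.current_contact_force())
fingers.gripper_to(1.0); 
b=P.copy(); b[:3,3]-=.10*P[:3,2]; robot.line_to(*po(b),velocity=.15)
print(robot.current_time_s())
robot.line_to(*po(up(b,.12)),velocity=.25)
robot.move_to([.47,-.31,.36],[180,0,180]); robot.pause(.2)
im,q=shot("rack1"); t=vision.grab_frame("top")
print(q,robot.current_joint_positions(),robot.current_time_s())
for l in ("rail","short_a","rack"): print(l,[(np.round(d["rect"]),round(d["p"],2)) for d in recognise(l,"wrist")][:3])
cv2.imwrite("pics/f.png",np.vstack([im[:330],cv2.resize(t[100:260,90:346],None,fx=2,fy=2)[:270]])[:,:,::-1])
```

```text
err mm [-0.11 -0.13  0.13] deg [-0.    0.02 -0.  ]
[ 0.22460114 -0.21125419 -3.95644915]
21.5333
(array([ 0.47054722, -0.30944276,  0.35978605]), array([ 1.79996725e+02, -2.21535881e-02, -1.79921056e+02])) [-10.74016922  28.98785539  70.4766161   72.79896125 -27.32823194
  95.97261781 144.15751187] 24.875
rail [(array([245., 213.,  37.,  54.]), 0.81)]
short_a [(array([254., 256.,  34.,  42.]), 0.92), (array([241., 149.,  34.,  28.]), 0.75)]
rack [(array([250., 186.,  64., 154.]), 0.68), (array([495., 140.,  35.,  36.]), 0.29)]
```

View pics/f.png

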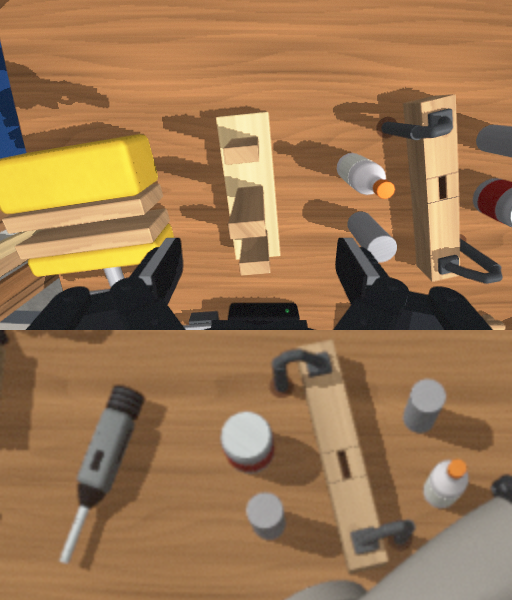

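The duster lies back in its place. In the wrist view the tall rail is in the middle slot, its top face near (248,229). The short rails' tops are at (240,155) and (255,268). I'll zoom in on the rail.

Run:
```python
from h import *
np.set_printoptions(precision=4,suppress=True)
im=cv2.imread('pics/rack1.png'); c=cam("wrist",np.load('pics/rack1.npy'))
cv2.imwrite('pics/g.png',cv2.resize(im[105:285,205:295],None,fx=3.3,fy=3.3,interpolation=cv2.INTER_CUBIC))
cv2.imwrite('pics/g.png',np.hstack([cv2.imread('pics/g.png')]+[cv2.resize(im[180:280,215:285],None,fx=5.9,fy=5.94,interpolation=cv2.INTER_CUBIC)]))
print(back([(248,229)],.19,c),back([(240,155),(255,268)],.145,c))
```

```text
[[ 0.538  -0.3231  0.19  ]] [[ 0.4549 -0.3343  0.145 ]
 [ 0.6237 -0.3154  0.145 ]]
```

View pics/g.png

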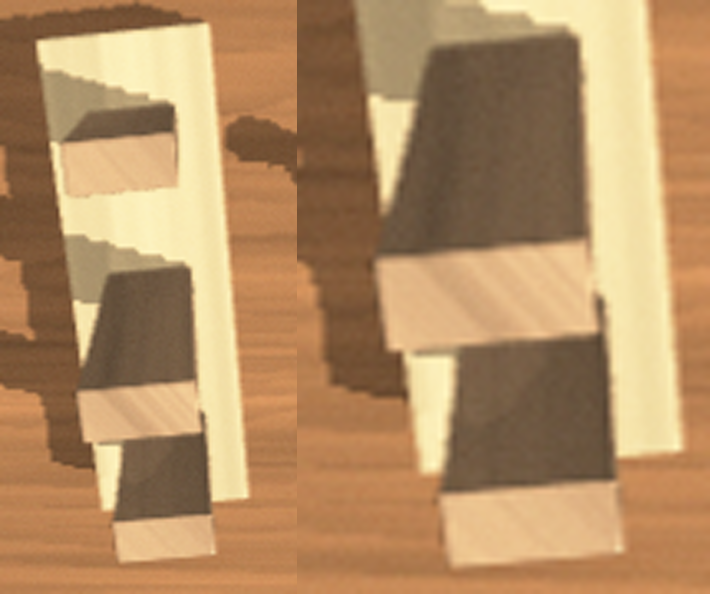

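Run:
```python
from h import *
np.set_printoptions(precision=4,suppress=True)
c=cam("wrist",np.load('pics/rack1.npy'))
f=lambda P:[((x-297)/5.9+215-.4,y/5.94+180-.4) for x,y in P]
for P,z in (([(377,255),(588,240),(600,333),(390,350)],.19),([(440,493),(614,482),(623,551),(451,565)],.145)):
    w=back(f(P),z,c)[:,:2]; print(w,w.mean(0)); print([ (np.linalg.norm(b-a),np.degrees(np.arctan2(*(b-a)[::-1]))) for a,b in ((w[0],w[1]),(w[3],w[2]),(w[0],w[3]),(w[1],w[2]))])
P=[(62,142),(176,133),(177,185),(66,196)]
w=back([(x/3.3+205-.4,y/3.3+105-.4) for x,y in P],.145,c)[:,:2]; print(w,w.mean(0))
for x in (1,):
  for y in (180,0,-90,90,10,-170): 
    k=robot.inverse_kinematics([.538,-.322,.155],[180,0,y]); print(y,None if k is None else np.round(k))
```

```text
[[ 0.5294 -0.3471]
 [ 0.5259 -0.3037]
 [ 0.547  -0.3011]
 [ 0.551  -0.3451]] [ 0.5383 -0.3242]
[(np.float64(0.04348821773487693), np.float64(94.50197419006233)), (np.float64(0.044215413049115256), np.float64(95.2218760642679)), (np.float64(0.021728631805154143), np.float64(5.237761186506173)), (np.float64(0.021195036132903196), np.float64(7.21364272394523))]
[[ 0.6145 -0.3392]
 [ 0.6113 -0.2958]
 [ 0.6313 -0.2933]
 [ 0.6355 -0.3369]] [ 0.6231 -0.3163]
[(np.float64(0.043538456068996145), np.float64(94.24274188407449)), (np.float64(0.043834919762428884), np.float64(95.51574648371492)), (np.float64(0.021101660458532775), np.float64(6.312802773354347)), (np.float64(0.020141316757248645), np.float64(7.224948704108381))]
[[ 0.4454 -0.3553]
 [ 0.4419 -0.3111]
 [ 0.4623 -0.3107]
 [ 0.4667 -0.3546]] [ 0.454  -0.3329]
180 [ -7.  43.  62.  83. -38.  77. 147.]
0 [ -8.  44.  64.  83. -40.  78. -31.]
-90 [  -8.   44.   64.   83.  -40.   78. -121.]
90 [-10.  49.  73.  83. -47.  82.  64.]
10 [-11.  50.  74.  83. -48.  83. -16.]
-170 [ -6.  42.  60.  83. -36.  76. 156.]
```

Run:
```python
from h import *
X=[.5384,-.3243]; o=[180,0,95.5]
T=np.eye(4);T[:3,:3]=rot(o);T[:3,3]=[*X,.156]
fingers.gripper_to(.7)
robot.move_to([*X,.29],o); exact(T,.12,1)
print(robot.current_joint_positions(),robot.current_contact_force())
fingers.gripper_to(.1,force=60); robot.pause(.2); p,oo=pose(); print("grip",p,oo,robot.current_finger_gap(),robot.current_gripper_force(),robot.current_contact_force())
np.save("pics/grip.npy",np.array([p,oo]))
print(robot.line_to([p[0],p[1],.38],velocity=.1)); print(robot.current_contact_force(),robot.current_time_s())
robot.line_to([M[0],M[1],.38],[180,0,LY],velocity=.15)
print(robot.current_contact_force(),pose(),robot.current_time_s(),robot.current_joint_positions())
F=np.eye(4);F[:3,:3]=rot([180,0,LY]);F[:3,3]=[M[0],M[1],.246]
exact(F,.1,1)
im,q=shot("rail1"); s=vision.grab_frame("scene")
cv2.imwrite("pics/i.png",np.vstack([im[:330],s[60:330]])[:,:,::-1])
```

```text
err mm [-0.19  0.22 -0.56] deg [ 0.03  0.05 -0.  ]
[ -9.15622346  47.31283607  70.18439165  82.88835389 -44.47251907
  80.64530206  67.46900572] [ 0.11116416 -0.17773132 -0.09336976]
grip [ 0.53830885 -0.32413848  0.15557951] [-1.79969819e+02 -1.78657787e-02  9.55022101e+01] 0.24614629332030818 58.73820662498474 [0.52538531 0.52218623 0.54435407]
False
[ 0.41065676  0.12514564 -1.01686005] 31.725
[ 0.11974656 -0.37203454 -1.70877791] (array([0.52498857, 0.00635492, 0.38008404]), array([ 1.79991290e+02, -4.94886764e-03,  1.41434322e+01])) 34.0833 [-51.14871881  23.73440334  73.50147073  76.25909763 -22.83341948
  96.0994032  -57.49970798]
err mm [-0.2   0.03 -0.29] deg [-0.    0.04 -0.01]
```

View pics/i.png

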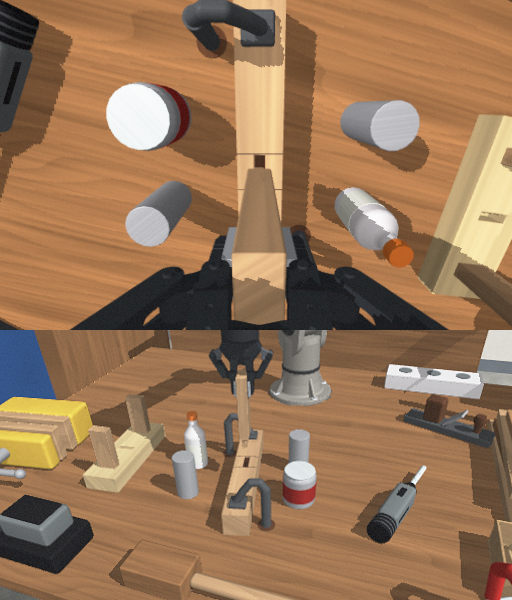

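The rail hangs upright over the leg between the fingers. Its lower end is near (259,170), and the mortise shows just beyond at (259,161). I'll check the tilt and centring numerically.

Run:
```python
from h import *
np.set_printoptions(precision=2,suppress=True,linewidth=220)
q=np.load('pics/rail1.npy'); c=cam("wrist",q)
Tt=np.eye(4);Tt[:3,:3]=rot(q[1]);Tt[:3,3]=q[0]
V=lambda x,y,z:(Tt@[x,y,.1406-z,1])[:3]   # rail local -> world (y sign flipped)
P=lambda *a:proj(V(*a),c)[0]
print("top",P(.0225,-.011,.175),P(.0225,.011,.175),"bot",P(.0225,-.011,.025),P(.0225,.011,.025),"tenon",P(.018,-.005,.025),P(.018,.005,.025),P(.018,-.005,0),P(.018,.005,0))
print("mort",proj([M,M+rot([0,0,LY])@[.021,.0065,0],M+rot([0,0,LY])@[.021,-.0065,0]],c))
im=cv2.imread('pics/rail1.png'); g=im[:,:,0].astype(float)
for r in range(172,252,10):
    # predicted edges at this row by interpolation
    zs=np.linspace(.025,.175,200); L=np.array([P(.0225,-.011,z) for z in zs]); Rr=np.array([P(.0225,.011,z) for z in zs])
    l,rr=np.interp(r,L[:,1],L[:,0]),np.interp(r,Rr[:,1],Rr[:,0]); a,b=sorted((l,rr))
    print(r,a,b,"meas",sub(g,r,int(a)-6,int(a)+7,-1),sub(g,r,int(b)-6,int(b)+7,1))
print(im[150:180:2,244:278:2].mean(2).astype(int))
cv2.imwrite('pics/j.png',cv2.resize(im[145:265,215:305],None,fx=5,fy=5,interpolation=cv2.INTER_CUBIC))
```

```text
top [229.02 254.13] [285.51 254.12] bot [246.25 168.11] [269.98 168.11] tenon [252.75 172.83] [263.49 172.83] [253.28 166.96] [263.07 166.95]
mort [[258.34 172.16]
 [252.9  155.1 ]
 [263.75 155.1 ]]
172 245.46685327796908 270.6886308534253 meas 246.77083333333334 271.3157894736842
182 243.45827102668292 272.498140424834 meas 244.86170212765958 272.9864864864865
192 241.4512895328909 274.30623602297715 meas 243.38235294117646 274.7054794520548
202 239.44590911709525 276.11291748211374 meas 241.26363636363635 276.74
212 237.44213145826333 277.918183357832 meas 240.21428571428572 278.7096774193548
222 235.43995974224202 279.7220309213007 meas 239.35714285714286 276.5
232 233.43940058438173 281.52445454200245 meas 235.64285714285714 282.5
242 231.44045952603537 283.3254493085251 meas 233.86206896551724 284.56060606060606
[[179 181 185 190 190 187 192 193 193 198 200 196 196 203 206 203 197]
 [179 182 185 190 190 188 193 191 196 200 200 195 197 203 207 203 195]
 [137 142 145 148 149 112 115 123 134 145 156 152 152 161 165 159 152]
 [178 183 185 188 192  96  53  51  51  45  59 195 196 204 206 202 194]
 [178 180 185 187 188  98  51  52  53  49  64 197 196 204 207 204 197]
 [179 180 188 190 188  96  50  56  53  48  61 197 199 204 207 202 196]
 [178 181 186 190 189 100  52  55  53  49  60 195 196 204 206 203 194]
 [177 183 186 192 189 100  49  53  51  49  64 196 199 203 204 202 196]
 [180 181 187 192 193  96  47  53  53  50  58 195 196 203 205 200 196]
 [178 180 172 164 164 126 118 117 117 114  95 169 170 198 205 202 197]
 [180 182 128 117 116 119 120 120 121 118 113 114 115 107 203 199 196]
 [179 175 123 117 118 118 119 122 118 120 115 116 114 104 191 200 195]
 [181 166 119 114 117 120 118 119 117 118 117 115 116 114 183 199 193]
 [180 161 116 116 118 118 120 118 117 115 114 116 116 117 181 200 195]
 [179 149 118 117 116 120 121 117 120 115 115 116 119 116 131 201 194]]
```

View pics/j.png

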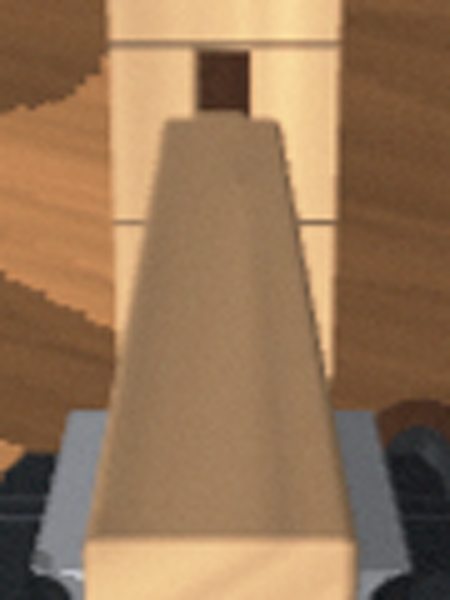

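The rail is upright, and its lower edge is at row 168 as predicted. Rail and mortise share the same ~0.8 px offset, so they are centred on each other. Next I lower to 1 cm and hand in.

Run:
```python
from h import *
F=np.eye(4);F[:3,:3]=rot([180,0,LY]);F[:3,3]=[M[0],M[1],.2056]
exact(F,.05,2); robot.pause(.8)
print(pose(),robot.current_contact_force(),robot.current_gripper_force(),np.abs(robot.current_dq()).max(),robot.current_time_s())
print(workorder.close_job())
```

```text
err mm [ 0.01 -0.03  0.01] deg [ 0.   -0.   -0.01]
(array([0.52511543, 0.00699328, 0.20561461]), array([-1.79998457e+02, -3.44314086e-03,  1.41990069e+01])) [ 0.99986539 -0.53091563 -1.76114075] 58.60649049282074 0.061406019806693406 39.425
the job is handed in; nothing more can be done
None
```

I blew out the mortise for 2.5 s, laid the duster flat in its original place, and handed in at 39 s with the long rail held still, tenon down, about 1 cm above the mortise, centred and in line with it.

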